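Stand the reagent bottles in their spill trays

TASK

Before the cytometer is started, stand each of the four capped bottles in the spill tray moulded to its footprint, upright and flat on the tray's floor: large round, square, oblong and small dropper bottle each in the tray of that shape and size. Keep the bottles upright and set them down rather than dropping them in, and leave the rack of sample tubes and the stack of well plates where they stand.

Things in the scene. Friction and masses are not known exactly. Their poses are not given: they have to be found in the camera images.
- bottle_round_mid (a point): Large round wide-mouth bottle of off-white plastic with a broad white screw cap (47 mm across). Body 56 mm in diameter, straight-sided from 3 to 50 mm above its foot; 76 mm tall over all; about 160 g. Point: on its upright axis, half-way up; own z is up. Stands loose on the bench at the start.
- bottle_square_mid (a point): Square bottle of off-white plastic with a white screw cap (32 mm across). Footprint 44 x 44 mm (sides along the point's own x and y), straight-sided from 6 to 50 mm above its foot; 78 mm tall over all; about 130 g. Point: on its upright axis, half-way up; own z is up. Stands loose on the bench at the start.
- bottle_oblong_mid (a point): Oblong (flat rectangular) bottle of off-white plastic with a small white screw cap (25 mm across). Footprint 60 mm along the point's own x, 32 mm along its own y, straight-sided from 8 to 48 mm above its foot; 76 mm tall over all; about 120 g. Point: on its upright axis, half-way up; own z is up. Stands loose on the bench at the start.
- bottle_dropper_mid (a point): Small round dropper bottle of off-white plastic with a tapering white cap. Body 30 mm in diameter, straight-sided from 2 to 43 mm above its foot; 70 mm tall over all; about 45 g. Point: on its upright axis, half-way up; own z is up. Stands loose on the bench at the start.
- tray_round_in (a point): Large round grey spill tray for the large round bottle: recess 67 mm in diameter, 75 mm outside. Low and open on top, stuck down (does not move). Recess floor 4 mm above the bench, rim 14 mm above the bench; the matching bottle has about 5 mm of play all round. Point: centre of the recess floor; own z is up.
- tray_square_in (a point): Square grey spill tray for the square bottle: recess 55 x 55 mm along its own x and y, 63 mm outside. Low and open on top, stuck down (does not move). Recess floor 4 mm above the bench, rim 14 mm above the bench; the matching bottle has about 5 mm of play all round. Point: centre of the recess floor; own z is up.
- tray_oblong_in (a point): Oblong grey spill tray for the oblong bottle: recess 71 mm along its own x and 43 mm along its own y, 79 x 51 mm outside. Low and open on top, stuck down (does not move). Recess floor 4 mm above the bench, rim 14 mm above the bench; the matching bottle has about 5 mm of play all round. Point: centre of the recess floor; own z is up.
- tray_dropper_in (a point): Small round grey spill tray for the dropper bottle: recess 41 mm in diameter, 49 mm outside. Low and open on top, stuck down (does not move). Recess floor 4 mm above the bench, rim 14 mm above the bench; the matching bottle has about 5 mm of play all round. Point: centre of the recess floor; own z is up.
- tube_rack: White rack 48 mm (own x) x 108 mm (own y), holding seven capped sample tubes, 78 mm tall over all; loose; origin at the centre of its underside. A bystander, to be left where it stands.
- plate_stack: Stack of five clear 96-well plates, 86 mm (own x) x 128 mm (own y), 74 mm tall; loose; origin at the centre of its underside. A bystander, to be left where it stands. (The other things lying among the bottles are at most 17 mm tall.)
Mind the look-alikes: they are no part of the job. What is shaped like the part that bears bottle_oblong_mid but purple or turquoise is not meant. Leave any brown look-alike of the part that bears bottle_round_mid alone.

How it is judged (in metres and radians):
At the end, for the whole second after the job is handed in: Each bottle stands in its own tray: axis within 10 mm of the tray's centre, foot on the tray's floor (within 3 mm), upright within 0.1 rad, at rest and released (horizontal distance between bottle_round_mid and tray_round_in below 0.01 m and z of bottle_round_mid in the frame of tray_round_in between 0.034 and 0.041 m and angle between each of bottle_round_mid, bottle_square_mid, bottle_oblong_mid, bottle_dropper_mid's own z axis and vertical below 0.1 rad and linear speed of each of bottle_round, bottle_square, bottle_oblong, bottle_dropper below 0.02 m/s and contact force between each of bottle_round, bottle_square, bottle_oblong, bottle_dropper and the fingers below 0.1 N and horizontal distance between bottle_square_mid and tray_square_in below 0.01 m and z of bottle_square_mid in the frame of tray_square_in between 0.035 and 0.042 m and horizontal distance between bottle_oblong_mid and tray_oblong_in below 0.01 m and z of bottle_oblong_mid in the frame of tray_oblong_in between 0.034 and 0.041 m and horizontal distance between bottle_dropper_mid and tray_dropper_in below 0.01 m and z of bottle_dropper_mid in the frame of tray_dropper_in between 0.031 and 0.038 m); the robot touches nothing.
It fails at once if a bottle is tipped more than 0.5 rad (angle between any of bottle_round_mid, bottle_square_mid, bottle_oblong_mid, bottle_dropper_mid's own z axis and vertical above 0.5 rad).
It fails at once if a bottle is let go more than 40 mm above a tray's floor ((height (world z) of bottle_round_mid above 0.083 m and contact force between bottle_round and the fingers below 0.05 N) or (height (world z) of bottle_square_mid above 0.084 m and contact force between bottle_square and the fingers below 0.05 N) or (height (world z) of bottle_oblong_mid above 0.083 m and contact force between bottle_oblong and the fingers below 0.05 N) or (height (world z) of bottle_dropper_mid above 0.08 m and contact force between bottle_dropper and the fingers below 0.05 N)).
It fails at once if the tube rack or the plate stack is moved more than 20 mm (distance of any of tube_rack, plate_stack from where it was at the start of the episode above 0.02 m).
It fails at once if the tube rack or the plate stack is tipped (angle between any of tube_rack, plate_stack's own z axis and vertical above 0.35 rad).
It also fails if it takes over 112 s, if anything falls off the work surface, if the arm or the gripper's body presses on something with over 40 N, if the wrist force passes 120 N, or if a joint passes its speed limit or range.

ROBOT

A 6-joint arm with a two-finger parallel gripper is mounted at the origin on the work surface. World frame = base frame: x ahead of the robot, y to its left, z up, the work surface at z = 0. Lengths are in m, angles in degrees, forces in N, time in s.
With the tool pointing down it reaches from about 0.375 to 0.9 m from the base axis. Payload 3.1 kg.
Tool frame: the origin (TCP) lies between the finger pads; the fingertips stand 11 mm ahead of it and the grasp point (between the pads) lies 8 mm behind it; z points along the fingers, y is the line along which they close (so a half turn about z gives the same grasp; the last joint's range is limited). The gripper opens to 87 mm and grips with 3 to 60 N. Pads are 19 mm wide; open, the fingers measure 117 mm over their backs; the gripper's body (75 mm by 190 mm) begins 51 mm behind the grasp point.
Start: joints at [57.439, 30.224, 82.088, -0, 67.689, -10.227], TCP at [0.237, 0.578, 0.234] pointing down, gripper open.
Joint ranges: [-176.69, 176.69], [-43.24, 126.21], [12.49, 139.97], [-82, 262], [0, 151.66], [-163.58, 163.58]. Speed limits (degrees/s): [159.86, 159.86, 180, 180, 180, 180].

INTERFACE

Orientations are given as a 3x3 rotation matrix whose columns are the frame's x, y, z axes.
In Python, from rig import bot gives the robot as it stands.
- The arm moves only by the tool apply_moves, never from a script. Its argument "steps" is a list that holds one entry, the list of rows, each a list of 7 numbers: the shift along the tool's x, y, z in cm, then the turn, a rotation vector about the tool's x, y, z in degrees, then the gripper command: -1 is shut, 1 is fully open, values between are in proportion. In form: [[[dx, dy, dz, rx, ry, rz, jaw], ...]]. A call has 1 to 20 rows; each row is the pose to reach, as a shift and turn from the pose commanded when the call began, along the tool's axes at that moment; what a row does not reach only later rows make up. A row lasts 1/8 s, in which the tool goes at most 62.5 mm and 10.7 degrees, less where a joint would pass 70% of its speed; a pose out of reach is approached as far as the arm can. A call with a gripper value outside its range is refused whole. The fingers move at their own pace and stop on an object; the grip force is fixed at half the most. Time passes only in rows, so rows that repeat a pose let the fingers close. It gives the time, the measured TCP pose, the force, the opening and the grip force at its end, in the units of the state.
- bot.read_state(): the state, without advancing time (a new reading comes with each control period).
- bot.capture(name): name is "scene" or "side" or "wrist"; returns the picture (480x640x3 uint8, blue, green, red); there is no depth.
- bot.camera_model(name): a dict with "intrinsics" (3x3 intrinsics, pixels), "R" (3x3) and "t" (3): a world point X has camera coordinates R X + t. Camera axes: x right, y down, z forward; pixel columns grow to the right and rows downward; lengths in m; the calibration is good to about 2 mm. A picture is of the moment at which its call begins: read the wrist's pose just before it. camera_model takes no time and is no camera call; for the wrist camera it gives the pose at the moment of the call.
- bot.hand_in(): hands the job in; it is judged then, once.
The state is a dict: "time_s": time; "joint_positions": joint angles; "qvel": joint speeds; "tau": joint torques, N m; "position": TCP position; "tcp_rot": TCP orientation; "force": force on the tool from outside, world axes, zero at the start; "moment": the same for the moment, N m; "opening": opening from 0.0 (shut) to 1.0 (fully open); "grasp_force": force on a finger pad.
Only numpy, scipy, OpenCV 4.12 (cv2) and the standard library are available. Lean on these libraries where they do the work, as an engineer would, in place of code of your own. Each camera call takes 0.05 s, during which the arm holds its last target. There are 200 camera calls.

## Working session

There is one attempt and no reset: what is moved stays moved. The work goes in short steps, Python scripts to look and compute and a tool call to move; the robot and the scene stay as the last step left them, time stands still between calls to the robot, and variables do not carry over. Pictures are saved under pics/ and viewed, at most 14 in all, crops included, and the job is handed in when it is done.

Besides the shell and the picture viewer there is one more tool, called after "Emit:" as name(argument=value, ...), one argument or row to a line, values as JSON. apply_moves: Moves the arm, as the interface text tells. Its arguments: {"type":"object","properties":{"steps":{"type":"array","items":{"type":"array","items":{"type":"array","items":{"type":"number"}}}}},"required":["steps"]}

```bash
mkdir -p pics; ls
python3 - <<'E'
from rig import bot
import cv2
for n in ("scene","side"):
    cv2.imwrite(f"pics/{n}0.png",bot.capture(n))
    m=bot.camera_model(n); print(n,m["intrinsics"],-m["R"].T@m["t"],m["R"][2])
s=bot.read_state();print(s["time_s"],s["position"],s["tcp_rot"])
E
```

```text
pics
scene [[436.61183796   0.         322.96898585]
 [  0.         436.61183796 240.40249003]
 [  0.           0.           1.        ]] [1.02008703 0.13870628 0.74292953] [-0.59051844 -0.20943901 -0.77937364]
side [[449.38655419   0.         326.63006979]
 [  0.         449.38655419 235.10925659]
 [  0.           0.           1.        ]] [ 0.19634196 -0.7520697   0.58545983] [ 0.29935109  0.76871408 -0.56521463]
0.1 [0.23711252 0.57758021 0.23266859] [[-9.24986069e-01  3.79999459e-01 -1.08808650e-03]
 [ 3.80000830e-01  9.24984662e-01 -1.65684175e-03]
 [ 3.76864352e-04 -1.94602931e-03 -9.99998035e-01]]
```

View pics/scene0.png

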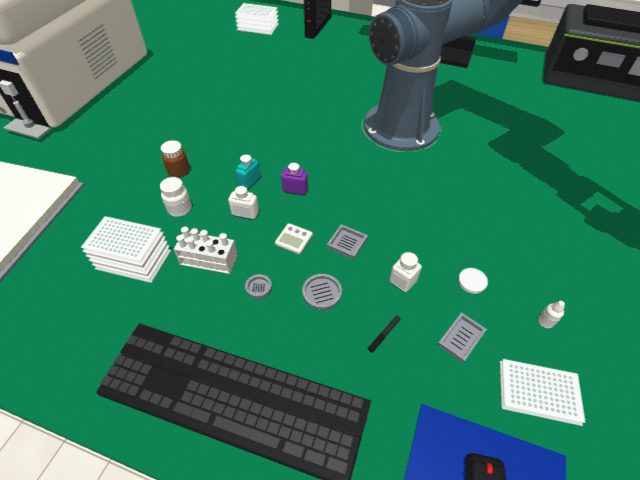

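View pics/side0.png

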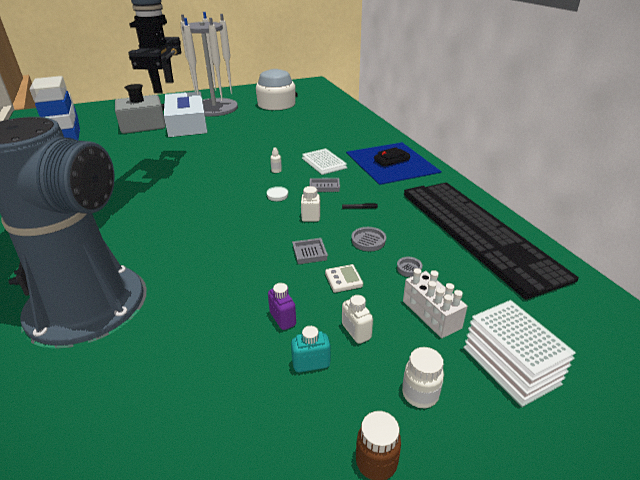

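The targets in the scene picture are the round bottle (176,196), oblong (243,203), square (405,272) and dropper (551,314). The trays are dropper (258,286), round (322,292), square (347,241) and oblong (462,336). Look-alikes to avoid are the brown round (174,158), turquoise oblong (248,170) and purple oblong (294,180). I'll check this choice in enlarged crops.

Run:
```python
import cv2
a=cv2.imread("pics/scene0.png")
cv2.imwrite("pics/cL.png",cv2.resize(a[140:320,145:385],None,fx=3.3333,fy=3.3333,interpolation=cv2.INTER_CUBIC))
cv2.imwrite("pics/cR.png",cv2.resize(a[210:390,340:580],None,fx=3.3333,fy=3.3333,interpolation=cv2.INTER_CUBIC))
```

```text
(no output)
```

View pics/cL.png

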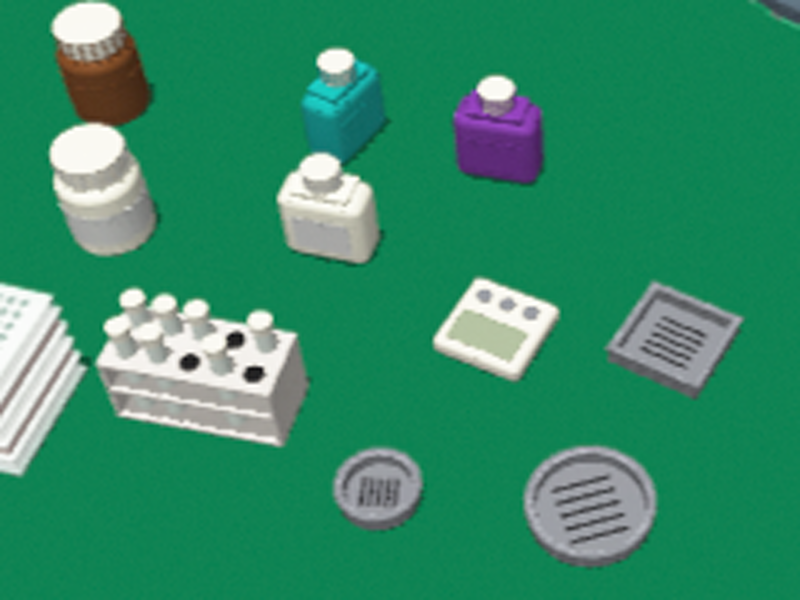

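View pics/cR.png

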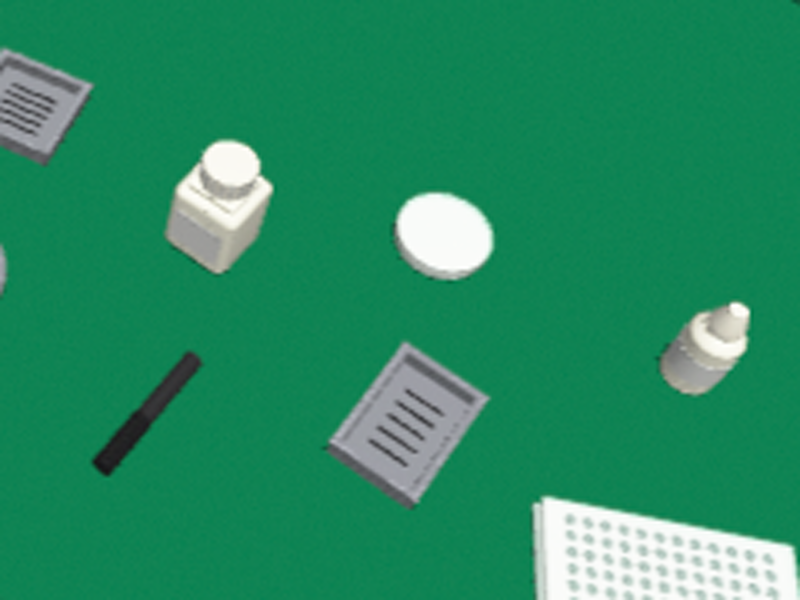

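```bash
cat > h.py <<'E'
import numpy as np, cv2
from rig import bot
def ray(m,px,z):
    K=m["intrinsics"]; R=m["R"]; c=-R.T@m["t"]
    d=R.T@np.linalg.inv(K)@np.array([px[0],px[1],1.])
    return c+d*(z-c[2])/d[2]
def proj(m,X):
    X=np.atleast_2d(X)@m["R"].T+m["t"]; p=X@m["intrinsics"].T
    return p[:,:2]/p[:,2:]
E
python3 - <<'E'
from h import *
m=bot.camera_model("scene")
L=lambda x,y:(145+x/3.3333,140+y/3.3333)
R=lambda x,y:(340+x/3.3333,210+y/3.3333)
P=dict(round=(L(88,146),.076),oblong=(L(322,169),.076),square=(R(231,163),.078),dropper=(R(738,309),.07),
 t_sq=(L(675,334),.014),t_dr=(L(378,484),.014),t_ro=(L(590,501),.014),t_ob=(R(409,421),.014),
 brown=(L(88,24),.076),turq=(L(337,62),.076),purple=(L(496,90),.076),
 rackTR=(L(303,335),.05),rackBR=(L(281,442),.0),rackBL=(L(118,412),0),
 sqT=(L(655,283),.014),sqR=(L(743,319),.014),sqL=(L(608,350),.014),
 obT=(R(405,342),.014),obR=(R(490,398),.014),obB=(R(412,500),.014),obL=(R(330,443),.014),
 ob1=(L(290,250),0),ob2=(L(362,263),0),s1=(R(168,235),.006),s2=(R(218,271),0.003), plate=(L(85,365),.06))
Q={k:ray(m,*v)[:2] for k,v in P.items()}
for k,v in Q.items(): print(k,v.round(4),"r %.3f"%np.hypot(*v))
a=lambda p,q:np.degrees(np.arctan2(*(Q[q]-Q[p])[::-1])).round(1)
print("yaw obl bottle",a("ob1","ob2"),"sq bottle",a("s1","s2"),"sq tray",a("sqT","sqR"),a("sqT","sqL"),"obtray long",a("obR","obB"),a("obT","obL"),"short",a("obT","obR"),"rack",a("rackBL","rackBR"))
cv2.imwrite("pics/w0.png",bot.capture("wrist"));m=bot.camera_model("wrist");print(-m["R"].T@m["t"],m["R"],m["intrinsics"][0])
E
```

```text
round [ 0.4836 -0.4037] r 0.630
oblong [ 0.4482 -0.2518] r 0.514
square [0.5004 0.1286] r 0.517
dropper [0.4929 0.4056] r 0.638
t_sq [ 0.4486 -0.0082] r 0.449
t_dr [ 0.6195 -0.137 ] r 0.635
t_ro [ 0.5863 -0.0154] r 0.586
t_ob [0.588  0.2596] r 0.643
brown [ 0.3775 -0.4714] r 0.604
turq [ 0.3511 -0.2896] r 0.455
purple [ 0.3382 -0.1762] r 0.381
rackTR [ 0.5581 -0.2127] r 0.597
rackBR [ 0.6052 -0.2115] r 0.641
rackBL [ 0.6209 -0.3173] r 0.697
sqT [ 0.4121 -0.0342] r 0.414
sqR [0.421  0.0292] r 0.422
sqL [ 0.4762 -0.044 ] r 0.478
obT [0.5394 0.2497] r 0.594
obR [0.5581 0.2996] r 0.633
obB [0.6334 0.2683] r 0.688
obL [0.6163 0.2214] r 0.655
ob1 [ 0.4611 -0.281 ] r 0.540
ob2 [ 0.4543 -0.2297] r 0.509
s1 [0.5109 0.1041] r 0.521
s2 [0.5232 0.1386] r 0.541
plate [ 0.6305 -0.3169] r 0.706
yaw obl bottle 97.5 sq bottle 70.3 sq tray 82.0 -8.7 obtray long -22.6 -20.2 short 69.4 rack 98.5
[0.16921209 0.6069023  0.38387214] [[ 0.38067018  0.92470978 -0.00143049]
 [ 0.89094181 -0.36635399  0.26834202]
 [ 0.24761442 -0.10342429 -0.96332264]] [423.44497767   0.         316.29429903]
```

View pics/w0.png

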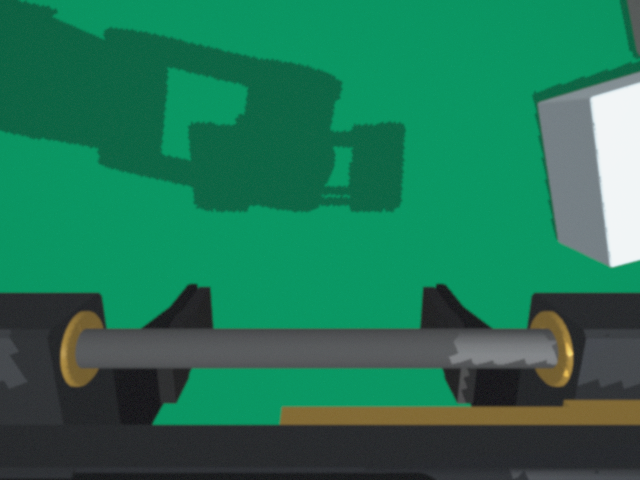

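The wrist picture shows only bench and a box, so nothing useful from here. The camera sits on the tool's +x side and sees from about −8 to +17 cm in tool x. I'll make two overview stops, +y side first.

```bash
cat >> h.py <<'E'
from scipy.spatial.transform import Rotation as Rn
def rot(psi):  # tool down, tool y axis at world angle psi (deg)
    c,s=np.cos(np.radians(psi)),np.sin(np.radians(psi))
    return np.array([[-s,c,0],[c,s,0],[0,0,-1.]])
def plan(*wps,base=None):
    """wps: (x,y,z,psi); base: commanded (x,y,z,psi) now, else measured"""
    if base is None:
        s=bot.read_state(); p0=np.array(s["position"]); R0=np.array(s["tcp_rot"])
    else: p0=np.array(base[:3]); R0=rot(base[3])
    for x,y,z,psi in wps:
        d=R0.T@(np.array([x,y,z])-p0)*100
        r=Rn.from_matrix(R0.T@rot(psi)).as_rotvec(degrees=True)
        print(np.r_[d,r].round(2).tolist())
E
python3 -c "
from h import *
plan((.55,.25,.26,90))"
```

```text
[-41.39, -18.43, -2.7, -0.09, -0.03, -22.33]
```

Emit:
apply_moves(
  steps=[
    [[-41.4, -18.4, -2.7, 0, 0, -22.3, 1], [-41.4, -18.4, -2.7, 0, 0, -22.3, 1], [-41.4, -18.4, -2.7, 0, 0, -22.3, 1], [-41.4, -18.4, -2.7, 0, 0, -22.3, 1], [-41.4, -18.4, -2.7, 0, 0, -22.3, 1], [-41.4, -18.4, -2.7, 0, 0, -22.3, 1], [-41.4, -18.4, -2.7, 0, 0, -22.3, 1], [-41.4, -18.4, -2.7, 0, 0, -22.3, 1], [-41.4, -18.4, -2.7, 0, 0, -22.3, 1], [-41.4, -18.4, -2.7, 0, 0, -22.3, 1], [-41.4, -18.4, -2.7, 0, 0, -22.3, 1]],
  ],
)

```text
time_s: 1.52
position: [0.5489, 0.2521, 0.2604]
tcp_rot: [[-1.0, -0.002, -0.001], [-0.002, 1.0, 0.0], [0.001, 0.0, -1.0]]
force: [0.1, -0.3, 0.6]
opening: 0.996
grasp_force: 0.0
```

Run:
```python
from h import *
s=bot.read_state();print(s["time_s"],s["position"].__repr__(),s["tcp_rot"][1])
m=bot.camera_model("wrist");np.savez("w1.npz",**m)
a=bot.capture("wrist");cv2.imwrite("pics/w1.png",a)
cv2.imwrite("pics/w1b.png",cv2.resize(a[:320],(800,400),interpolation=cv2.INTER_CUBIC))
```

```text
1.525 array([0.54893221, 0.25212427, 0.26041918]) [-1.86672122e-03  9.99998243e-01  1.72137753e-04]
```

View pics/w1b.png

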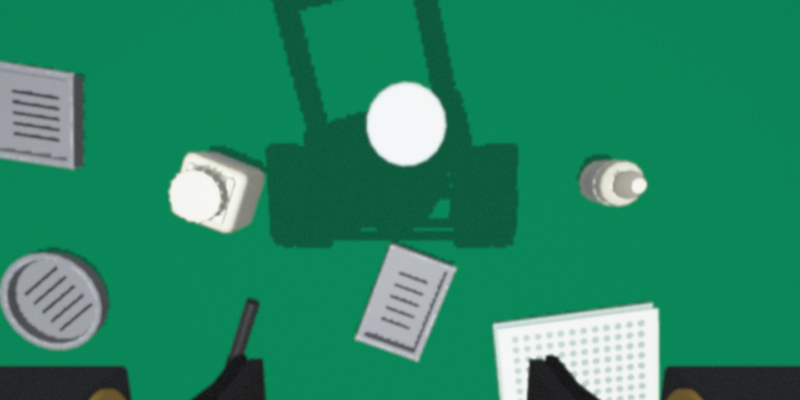

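Run:
```python
from h import *
m=dict(np.load("w1.npz"))
P=dict(sqcap=((198,196),.078),s1=((192,152),.05),s2=((264,168),.05),s3=((232,233),.05),drop=((639,185),.07),
 a=((390,244),.014),b=((457,266),.014),c=((418,360),.014),d=((355,340),.014),tro=((53,301),.014))
Q={k:ray(m,np.array(v[0])/1.25,v[1])[:2] for k,v in P.items()}
for k,v in Q.items(): print(k,v.round(4))
a=lambda p,q:np.degrees(np.arctan2(*(Q[q]-Q[p])[::-1])).round(1)
print("ob tray",(Q["a"]+Q["b"]+Q["c"]+Q["d"])/4,a("b","c"),a("a","d"),a("a","b"),a("d","c"),[np.linalg.norm(Q[i]-Q[j]).round(4) for i,j in("ab","bc","cd","da")])
print("sq",a("s1","s2"),a("s2","s3"),[np.linalg.norm(Q[i]-Q[j]).round(4) for i,j in(("s1","s2"),("s2","s3"))],(Q["s1"]+Q["s3"])/2)
# dropper body: outline check
for n,x,y,z in(("drop",.493,.405,.07),("dropfoot",.493,.405,0)): print(n,proj(m,[x,y,z])*1.25)
plan((.55,-.22,.26,90),base=(.55,.25,.26,90))
```

```text
sqcap [0.499 0.131]
s1 [0.4726 0.1196]
s2 [0.4827 0.1662]
s3 [0.5258 0.1416]
drop [0.4924 0.4068]
a [0.539  0.2492]
b [0.5558 0.3004]
c [0.6327 0.2715]
d [0.6158 0.2213]
tro [ 0.5839 -0.0132]
ob tray [0.58582071 0.26058183] -20.6 -20.0 71.8 71.4 [np.float64(0.0539), np.float64(0.0821), np.float64(0.053), np.float64(0.0817)]
sq 77.7 -29.8 [np.float64(0.0477), np.float64(0.0496)] [0.49919096 0.13059795]
drop [[636.08377357 185.92070496]]
dropfoot [[595.61831513 181.03307144]]
[-0.0, -47.0, 0.0, 0.0, 0.0, 0.0]
```

The wrist view agrees with the scene estimates: square bottle (0.499, 0.130) at yaw about 69°, dropper (0.4925, 0.406), oblong tray (0.587, 0.260) at −20.4°. Next is the −y overview.

Emit:
apply_moves(
  steps=[
    [[0, -47, 0, 0, 0, 0, 1], [0, -47, 0, 0, 0, 0, 1], [0, -47, 0, 0, 0, 0, 1], [0, -47, 0, 0, 0, 0, 1], [0, -47, 0, 0, 0, 0, 1], [0, -47, 0, 0, 0, 0, 1], [0, -47, 0, 0, 0, 0, 1], [0, -47, 0, 0, 0, 0, 1], [0, -47, 0, 0, 0, 0, 1], [0, -47, 0, 0, 0, 0, 1], [0, -47, 0, 0, 0, 0, 1]],
  ],
)

```text
time_s: 2.95
position: [0.5502, -0.2174, 0.2606]
tcp_rot: [[-1.0, -0.002, -0.0], [-0.002, 1.0, 0.001], [0.0, 0.001, -1.0]]
force: [-0.7, -0.1, 0.1]
opening: 1.0
grasp_force: 0.0
```

Run:
```python
from h import *
s=bot.read_state();print(s["time_s"],s["position"].__repr__(),s["tcp_rot"][1])
m=bot.camera_model("wrist");np.savez("w2.npz",**m)
a=bot.capture("wrist");cv2.imwrite("pics/w2.png",a)
cv2.imwrite("pics/w2b.png",cv2.resize(a[:320],(800,400),interpolation=cv2.INTER_CUBIC))
```

```text
2.95 array([ 0.55019887, -0.21743294,  0.26058644]) [-1.72184937e-03  9.99998311e-01  6.43535856e-04]
```

View pics/w2b.png

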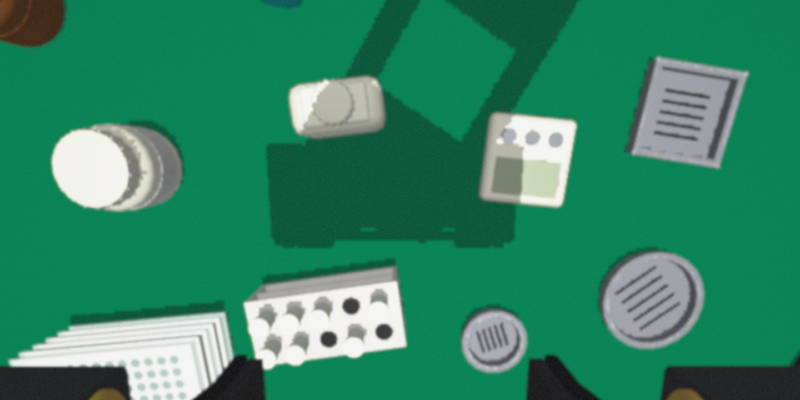

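Run:
```python
from h import *
m=dict(np.load("w2.npz"))
P=dict(round=((91,169),.076),oblong=((332.5,103),.076),o1=((294,90),.046),o2=((378,78),.046),o3=((303,138),.046),o4=((385,128),.046),
 a=((656,57),.014),b=((748,72),.014),c=((720,167),.014),d=((630,153),.014),
 tdr=((494,340),.014),tdR=((528,340),.014),tro=((652.5,300),.014),trR=((704.5,300),.014),plate=((195,342),.074),plate0=((232,345),.0),rack=((393,266),.05),rack1=((244,300),.05))
Q={k:ray(m,np.array(v[0])/1.25,v[1])[:2] for k,v in P.items()}
for k,v in Q.items(): print(k,v.round(4))
a=lambda p,q:np.degrees(np.arctan2(*(Q[q]-Q[p])[::-1])).round(1)
print("sq tray",(Q["a"]+Q["b"]+Q["c"]+Q["d"])/4,a("b","c"),a("a","d"),a("a","b"),a("d","c"))
print("obl",a("o1","o2"),a("o3","o4"),(Q["o1"]+Q["o2"]+Q["o3"]+Q["o4"])/4)
```

```text
round [ 0.4843 -0.4033]
oblong [ 0.4461 -0.2538]
o1 [ 0.4355 -0.2817]
o2 [ 0.4283 -0.2275]
o3 [ 0.465  -0.2772]
o4 [ 0.4587 -0.2231]
a [ 0.4104 -0.0364]
b [0.4199 0.0289]
c [0.4839 0.02  ]
d [ 0.4741 -0.0467]
tdr [ 0.6172 -0.1377]
tdR [ 0.6172 -0.1107]
tro [ 0.5842 -0.016 ]
trR [0.5841 0.0245]
plate [ 0.5976 -0.3516]
plate0 [ 0.6267 -0.3509]
rack [ 0.5501 -0.2179]
rack1 [ 0.5747 -0.3233]
sq tray [ 0.44707163 -0.00853749] -7.9 -9.2 81.7 81.7
obl 97.6 96.7 [ 0.44688868 -0.25235625]
```

Positions agree to about 2 mm across views. I'll take the round bottle first, hovering above it.

Emit:
apply_moves(
  steps=[
    [[6.6, -18.6, 5, 0, 0, 0, 1], [6.6, -18.6, 8, 0, 0, 0, 1], [6.6, -18.6, 12, 0, 0, 0, 1], [6.6, -18.6, 12, 0, 0, 0, 1], [6.6, -18.6, 12, 0, 0, 0, 1], [6.6, -18.6, 12, 0, 0, 0, 1], [6.6, -18.6, 12, 0, 0, 0, 1], [6.6, -18.6, 12, 0, 0, 0, 1]],
  ],
)

```text
time_s: 4.0
position: [0.4852, -0.4047, 0.142]
tcp_rot: [[-1.0, -0.001, 0.001], [-0.001, 1.0, -0.002], [-0.001, -0.002, -1.0]]
force: [0.0, 0.5, -0.0]
opening: 1.0
grasp_force: 0.0
```

Emit:
apply_moves(
  steps=[
    [[0.1, 0.1, 4, 0, 0, 0, 1], [0.1, 0.1, 8, 0, 0, 0, 1], [0.1, 0.1, 10, 0, 0, 0, 1], [0.1, 0.1, 11.2, 0, 0, 0, 1], [0.1, 0.1, 11.2, 0, 0, 0, 1], [0.1, 0.1, 11.2, 0, 0, 0, 1], [0.1, 0.1, 11.2, 0, 0, 0, -1], [0.1, 0.1, 11.2, 0, 0, 0, -1], [0.1, 0.1, 11.2, 0, 0, 0, -1], [0.1, 0.1, 11.2, 0, 0, 0, -1], [0.1, 0.1, 11.2, 0, 0, 0, -1], [0.1, 0.1, 11.2, 0, 0, 0, -1], [0.1, 0.1, 11.2, 0, 0, 0, -1]],
  ],
)

```text
time_s: 5.62
position: [0.4832, -0.4046, 0.0287]
tcp_rot: [[-1.0, 0.001, 0.0], [0.001, 1.0, -0.0], [-0.0, -0.0, -1.0]]
force: [-1.5, 0.4, 1.8]
opening: 0.636
grasp_force: 30.0
```

Opening 0.636 is 55 mm, so the grip is right. Lift and carry to the round tray.

Emit:
apply_moves(
  steps=[
    [[0, 0, -4, 0, 0, 0, -1], [0, 0, -8, 0, 0, 0, -1], [0, 0, -12, 0, 0, 0, -1], [-1, 4, -13, 0, 0, 0, -1], [-2.6, 9, -13, 0, 0, 0, -1], [-3.8, 14, -13, 0, 0, 0, -1], [-5.2, 19, -13, 0, 0, 0, -1], [-6.4, 24, -13, 0, 0, 0, -1], [-7.7, 29, -13, 0, 0, 0, -1], [-9, 34, -13, 0, 0, 0, -1], [-9.8, 37.5, -13, 0, 0, 0, -1], [-10.2, 39, -13, 0, 0, 0, -1], [-10.2, 39, -13, 0, 0, 0, -1], [-10.2, 39, -13, 0, 0, 0, -1], [-10.2, 39, -10, 0, 0, 0, -1], [-10.2, 39, -8, 0, 0, 0, -1], [-10.2, 39, -8, 0, 0, 0, -1], [-10.2, 39, -8, 0, 0, 0, -1]],
  ],
)

```text
time_s: 7.88
position: [0.5858, -0.0155, 0.1091]
tcp_rot: [[-1.0, 0.002, 0.001], [0.002, 1.0, -0.0], [-0.001, -0.0, -1.0]]
force: [0.9, -0.0, -1.1]
opening: 0.634
grasp_force: 30.0
```

Emit:
apply_moves(
  steps=[
    [[0.1, 0, 3, 0, 0, 0, -1], [0.1, 0, 5, 0, 0, 0, -1], [0.1, 0, 6.4, 0, 0, 0, -1], [0.1, 0, 7.2, 0, 0, 0, -1], [0.1, 0, 7.6, 0, 0, 0, -1], [0.1, 0, 7.6, 0, 0, 0, -1], [0.1, 0, 7.6, 0, 0, 0, -1], [0.1, 0, 7.6, 0, 0, 0, 0.5], [0.1, 0, 7.6, 0, 0, 0, 0.7], [0.1, 0, 7.6, 0, 0, 0, 0.9], [0.1, 0, 7.6, 0, 0, 0, 0.9], [0.1, 0, 5, 0, 0, 0, 0.9], [0.1, 0, 0, 0, 0, 0, 0.9], [0.1, 0, -4, 0, 0, 0, 0.9], [0.1, 0, -4, 0, 0, 0, 0.9], [0.1, 0, -4, 0, 0, 0, 0.9]],
  ],
)

```text
time_s: 9.88
position: [0.5836, -0.0143, 0.148]
tcp_rot: [[-1.0, 0.001, -0.001], [0.001, 1.0, 0.0], [0.001, 0.0, -1.0]]
force: [-0.1, -0.1, -0.4]
opening: 0.952
grasp_force: 0.0
```

Run:
```python
from h import *
plan((.547,-.2525,.15,97.2-90),(.447,-.2525,.15,97.2-90))
cv2.imwrite("pics/s1.png",bot.capture("side"))
```

```text
[3.65, -23.83, -0.2, -0.04, -0.07, 82.77]
[13.65, -23.83, -0.19, -0.04, -0.07, 82.77]
```

Emit:
apply_moves(
  steps=[
    [[13.6, -23.8, -0.2, 0, 0, 82.8, 0.5], [13.6, -23.8, -0.2, 0, 0, 82.8, 0.5], [13.6, -23.8, -0.2, 0, 0, 82.8, 0.5], [13.6, -23.8, -0.2, 0, 0, 82.8, 0.5], [13.6, -23.8, -0.2, 0, 0, 82.8, 0.5], [13.6, -23.8, -0.2, 0, 0, 82.8, 0.5], [13.6, -23.8, -0.2, 0, 0, 82.8, 0.5], [13.6, -23.8, -0.2, 0, 0, 82.8, 0.5], [13.6, -23.8, -0.2, 0, 0, 82.8, 0.5], [13.6, -23.8, -0.2, 0, 0, 82.8, 0.5], [13.6, -23.8, -0.2, 0, 0, 82.8, 0.5]],
  ],
)

```text
time_s: 11.3
position: [0.448, -0.2521, 0.1502]
tcp_rot: [[-0.126, 0.992, -0.001], [0.992, 0.126, 0.001], [0.001, -0.001, -1.0]]
force: [-0.3, 0.0, -0.4]
opening: 0.751
grasp_force: 0.0
```

Run:
```python
from h import *
plan((.447,-.2525,.03,97.2-90))
```

```text
[-0.03, -0.1, 12.02, -0.03, -0.04, 0.03]
```

Emit:
apply_moves(
  steps=[
    [[0, -0.1, 4, 0, 0, 0, 0.5], [0, -0.1, 8, 0, 0, 0, 0.5], [0, -0.1, 10.5, 0, 0, 0, 0.5], [0, -0.1, 12, 0, 0, 0, 0.5], [0, -0.1, 12, 0, 0, 0, 0.5], [0, -0.1, 12, 0, 0, 0, 0.5], [0, -0.1, 12, 0, 0, 0, -1], [0, -0.1, 12, 0, 0, 0, -1], [0, -0.1, 12, 0, 0, 0, -1], [0, -0.1, 12, 0, 0, 0, -1], [0, -0.1, 12, 0, 0, 0, -1], [0, -0.1, 12, 0, 0, 0, -1], [0, -0.1, 12, 0, 0, 0, -1], [0, -0.1, 12, 0, 0, 0, -1]],
  ],
)

```text
time_s: 13.05
position: [0.447, -0.2524, 0.0307]
tcp_rot: [[-0.125, 0.992, -0.0], [0.992, 0.125, 0.0], [0.0, -0.0, -1.0]]
force: [-2.8, -0.2, 4.0]
opening: 0.366
grasp_force: 30.0
```

Run:
```python
from h import *
print(bot.read_state()["position"])
plan((.447,-.2525,.18,7.2),(.45,.0,.18,40),(.587,.26,.18,69.6),(.587,.26,.12,69.6))
```

```text
[ 0.44698426 -0.25242032  0.03068487]
[-0.01, -0.0, -14.93, -0.02, -0.01, -0.02]
[25.01, 3.45, -14.93, -0.02, -0.02, -32.82]
[49.09, 20.29, -14.93, -0.01, -0.02, -62.42]
[49.09, 20.29, -8.93, -0.01, -0.02, -62.42]
```

Opening 31.8 mm, gripped across the short side. Lift, swing to the oblong tray, turning 62°.

Emit:
apply_moves(
  steps=[
    [[0, 0, -5, 0, 0, 0, -1], [0, 0, -10, 0, 0, 0, -1], [0, 0, -14, 0, 0, 0, -1], [3, 0.4, -15, 0, 0, -4, -1], [8, 1, -15, 0, 0, -10, -1], [13, 1.7, -15, 0, 0, -17, -1], [18, 2.5, -15, 0, 0, -23, -1], [23, 3.1, -15, 0, 0, -30, -1], [28, 6, -15, 0, 0, -36, -1], [33, 9, -15, 0, 0, -43, -1], [38, 12.5, -15, 0, 0, -50, -1], [42.5, 16, -15, 0, 0, -56, -1], [46.5, 18.5, -15, 0, 0, -60, -1], [49.1, 20.3, -15, 0, 0, -62.4, -1], [49.1, 20.3, -13, 0, 0, -62.4, -1], [49.1, 20.3, -9, 0, 0, -62.4, -1], [49.1, 20.3, -9, 0, 0, -62.4, -1], [49.1, 20.3, -9, 0, 0, -62.4, -1]],
  ],
)

```text
time_s: 15.3
position: [0.5879, 0.2602, 0.121]
tcp_rot: [[-0.937, 0.349, 0.001], [0.349, 0.937, 0.0], [-0.001, 0.001, -1.0]]
force: [-0.4, 0.3, -1.1]
opening: 0.362
grasp_force: 30.0
```

Run:
```python
from h import *
plan((.587,.26,.0355,69.6))
```

```text
[0.08, -0.05, 8.55, 0.03, 0.03, -0.04]
```

Emit:
apply_moves(
  steps=[
    [[0.1, 0, 3, 0, 0, 0, -1], [0.1, 0, 5.5, 0, 0, 0, -1], [0.1, 0, 7.2, 0, 0, 0, -1], [0.1, 0, 8.1, 0, 0, 0, -1], [0.1, 0, 8.5, 0, 0, 0, -1], [0.1, 0, 8.5, 0, 0, 0, -1], [0.1, 0, 8.5, 0, 0, 0, -1], [0.1, 0, 8.5, 0, 0, 0, 0], [0.1, 0, 8.5, 0, 0, 0, 0.2], [0.1, 0, 8.5, 0, 0, 0, 0.4], [0.1, 0, 8.5, 0, 0, 0, 0.4], [0.1, 0, 8.5, 0, 0, 0, 0.4], [0.1, 0, 5, 0, 0, 0, 0.5], [0.1, 0, 0, 0, 0, 0, 0.6], [0.1, 0, -3, 0, 0, 0, 0.6], [0.1, 0, -3, 0, 0, 0, 0.6], [0.1, 0, -3, 0, 0, 0, 0.6]],
  ],
)

```text
time_s: 17.42
position: [0.5855, 0.2601, 0.1495]
tcp_rot: [[-0.937, 0.349, -0.002], [0.349, 0.937, -0.001], [0.002, -0.001, -1.0]]
force: [-0.5, 0.8, -0.4]
opening: 0.8
grasp_force: 0.0
```

Run:
```python
from h import *
plan((.4995,.130,.15,69))
```

```text
[3.52, -15.2, -0.02, -0.07, -0.1, 0.56]
```

Emit:
apply_moves(
  steps=[
    [[3.5, -15.2, 0, 0, 0, 0.6, 0.7], [3.5, -15.2, 0, 0, 0, 0.6, 0.7], [3.5, -15.2, 0, 0, 0, 0.6, 0.7], [3.5, -15.2, 0, 0, 0, 0.6, 0.7], [3.5, -15.2, 0, 0, 0, 0.6, 0.7], [3.5, -15.2, 0, 0, 0, 0.6, 0.7]],
  ],
)

```text
time_s: 18.18
position: [0.5014, 0.131, 0.1501]
tcp_rot: [[-0.934, 0.358, 0.0], [0.358, 0.934, 0.0], [-0.0, 0.0, -1.0]]
force: [-0.1, -0.1, -0.3]
opening: 0.851
grasp_force: 0.0
```

Run:
```python
from h import *
plan((.4995,.130,.0305,69))
a=bot.capture("scene");b=bot.capture("side")
cv2.imwrite("pics/c2.png",np.hstack([cv2.resize(a[200:380,260:500],(400,300)),cv2.resize(b[150:300,260:460],(400,300))]))
```

```text
[0.14, -0.16, 11.96, 0.02, 0.01, 0.02]
```

View pics/c2.png

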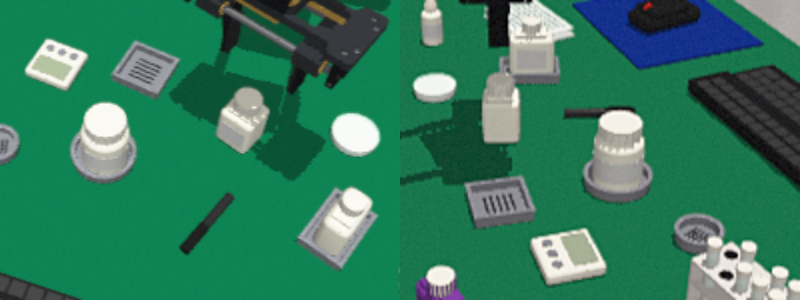

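The crops show the round bottle upright in the round tray (scene crop 103,140; side crop 620,160) and the oblong in its tray (338,225; 530,50), both well centred. Next, the square bottle.

Emit:
apply_moves(
  steps=[
    [[0.1, -0.15, 4, 0, 0, 0, 0.7], [0.1, -0.15, 8, 0, 0, 0, 0.7], [0.1, -0.15, 10.5, 0, 0, 0, 0.7], [0.1, -0.15, 12, 0, 0, 0, 0.7], [0.1, -0.15, 12, 0, 0, 0, 0.7], [0.1, -0.15, 12, 0, 0, 0, 0.7], [0.1, -0.15, 12, 0, 0, 0, -1], [0.1, -0.15, 12, 0, 0, 0, -1], [0.1, -0.15, 12, 0, 0, 0, -1], [0.1, -0.15, 12, 0, 0, 0, -1], [0.1, -0.15, 12, 0, 0, 0, -1], [0.1, -0.15, 12, 0, 0, 0, -1], [0.1, -0.15, 12, 0, 0, 0, -1]],
  ],
)

```text
time_s: 19.9
position: [0.4992, 0.129, 0.0308]
tcp_rot: [[-0.933, 0.359, 0.0], [0.359, 0.933, -0.0], [-0.0, -0.0, -1.0]]
force: [-1.6, -1.6, 4.8]
opening: 0.5
grasp_force: 30.0
```

Run:
```python
from h import *
plan((.4995,.13,.17,69),(.4478,-.0085,.17,81.7),(.4478,-.0085,.12,81.7))
```

```text
[0.0, 0.1, -13.92, -0.0, 0.02, -0.03]
[-0.14, -14.68, -13.92, -0.0, 0.02, -12.73]
[-0.14, -14.68, -8.92, -0.0, 0.02, -12.73]
```

Emit:
apply_moves(
  steps=[
    [[0, 0, -5, 0, 0, 0, -1], [0, 0, -10, 0, 0, 0, -1], [0, 0, -14, 0, 0, 0, -1], [0, -4, -14, 0, 0, -4, -1], [0, -8, -14, 0, 0, -8, -1], [-0.1, -12, -14, 0, 0, -11, -1], [-0.1, -14.7, -14, 0, 0, -12.7, -1], [-0.1, -14.7, -12, 0, 0, -12.7, -1], [-0.1, -14.7, -9, 0, 0, -12.7, -1], [-0.1, -14.7, -9, 0, 0, -12.7, -1], [-0.1, -14.7, -9, 0, 0, -12.7, -1]],
  ],
)

```text
time_s: 21.28
position: [0.4475, -0.0084, 0.1208]
tcp_rot: [[-0.989, 0.145, 0.0], [0.145, 0.989, 0.0], [-0.0, 0.0, -1.0]]
force: [-0.5, -0.3, -0.7]
opening: 0.502
grasp_force: 30.0
```

Run:
```python
from h import *
plan((.4478,-.0085,.0355,81.7))
```

```text
[-0.03, -0.01, 8.53, 0.0, 0.0, -0.02]
```

Emit:
apply_moves(
  steps=[
    [[0, 0, 3, 0, 0, 0, -1], [0, 0, 5.5, 0, 0, 0, -1], [0, 0, 7.2, 0, 0, 0, -1], [0, 0, 8.1, 0, 0, 0, -1], [0, 0, 8.5, 0, 0, 0, -1], [0, 0, 8.5, 0, 0, 0, -1], [0, 0, 8.5, 0, 0, 0, -1], [0, 0, 8.5, 0, 0, 0, 0.2], [0, 0, 8.5, 0, 0, 0, 0.4], [0, 0, 8.5, 0, 0, 0, 0.6], [0, 0, 8.5, 0, 0, 0, 0.6], [0, 0, 8.5, 0, 0, 0, 0.6], [0, 0, 5, 0, 0, 0, 0.6], [0, 0, 0, 0, 0, 0, 0.6], [0, 0, -3, 0, 0, 0, 0.6], [0, 0, -3, 0, 0, 0, 0.6], [0, 0, -3, 0, 0, 0, 0.6]],
  ],
)

```text
time_s: 23.4
position: [0.4466, -0.0083, 0.15]
tcp_rot: [[-0.989, 0.145, -0.001], [0.145, 0.989, 0.0], [0.001, 0.0, -1.0]]
force: [-0.4, 0.4, -0.0]
opening: 0.801
grasp_force: 0.0
```

Run:
```python
from h import *
plan((.4925,.4062,.15,70))
```

```text
[1.47, 41.68, 0.01, 0.0, -0.06, 11.67]
```

Emit:
apply_moves(
  steps=[
    [[1.5, 41.7, 0, 0, 0, 41.7, 0.4], [1.5, 41.7, 0, 0, 0, 41.7, 0.4], [1.5, 41.7, 0, 0, 0, 41.7, 0.4], [1.5, 41.7, 0, 0, 0, 41.7, 0.4], [1.5, 41.7, 0, 0, 0, 41.7, 0.4], [1.5, 41.7, 0, 0, 0, 41.7, 0.4], [1.5, 41.7, 0, 0, 0, 41.7, 0.4], [1.5, 41.7, 0, 0, 0, 41.7, 0.4], [1.5, 41.7, 0, 0, 0, 41.7, 0.4], [1.5, 41.7, 0, 0, 0, 41.7, 0.4], [1.5, 41.7, 0, 0, 0, 41.7, 0.4]],
  ],
)

```text
time_s: 24.78
position: [0.4929, 0.4044, 0.1503]
tcp_rot: [[-0.641, 0.768, -0.001], [0.768, 0.641, -0.001], [0.0, -0.002, -1.0]]
force: [0.8, -0.6, -0.4]
opening: 0.698
grasp_force: 0.0
```

Run:
```python
from h import *
plan((.4925,.4062,.026,40))
```

```text
[0.16, 0.11, 12.43, -0.09, -0.0, -0.16]
```

Emit:
apply_moves(
  steps=[
    [[0.15, 0.1, 4, 0, 0, 0, 0.4], [0.15, 0.1, 8, 0, 0, 0, 0.4], [0.15, 0.1, 11, 0, 0, 0, 0.4], [0.15, 0.1, 12.3, 0, 0, 0, 0.4], [0.15, 0.1, 12.3, 0, 0, 0, 0.4], [0.15, 0.1, 12.3, 0, 0, 0, 0.4], [0.15, 0.1, 12.3, 0, 0, 0, -1], [0.15, 0.1, 12.3, 0, 0, 0, -1], [0.15, 0.1, 12.3, 0, 0, 0, -1], [0.15, 0.1, 12.3, 0, 0, 0, -1], [0.15, 0.1, 12.3, 0, 0, 0, -1], [0.15, 0.1, 12.3, 0, 0, 0, -1], [0.15, 0.1, 12.3, 0, 0, 0, -1], [0.15, 0.1, 12.3, 0, 0, 0, -1]],
  ],
)

```text
time_s: 26.52
position: [0.4925, 0.4081, 0.0277]
tcp_rot: [[-0.642, 0.766, -0.0], [0.766, 0.642, -0.0], [0.0, -0.0, -1.0]]
force: [-1.9, -0.2, 2.7]
opening: 0.336
grasp_force: 30.0
```

Run:
```python
from h import *
plan((.4925,.4062,.19,40),(.618,-.1375,.19,0),(.618,-.1375,.12,0))
```

```text
[-0.14, -0.13, -16.23, -0.02, -0.0, -0.03]
[-49.87, -25.43, -16.23, -0.02, 0.0, 39.97]
[-49.87, -25.43, -9.23, -0.02, 0.0, 39.97]
```

Emit:
apply_moves(
  steps=[
    [[0, 0, -5, 0, 0, 0, -1], [0, 0, -10, 0, 0, 0, -1], [0, 0, -15, 0, 0, 0, -1], [-3, -1.5, -16.2, 0, 0, 2, -1], [-7.5, -3.8, -16.2, 0, 0, 6, -1], [-12, -6.1, -16.2, 0, 0, 10, -1], [-16.5, -8.4, -16.2, 0, 0, 14, -1], [-21, -10.7, -16.2, 0, 0, 18, -1], [-25.5, -13, -16.2, 0, 0, 22, -1], [-30, -15.3, -16.2, 0, 0, 26, -1], [-34.5, -17.6, -16.2, 0, 0, 30, -1], [-39, -19.9, -16.2, 0, 0, 34, -1], [-43.5, -22.2, -16.2, 0, 0, 37, -1], [-47.5, -24.2, -16.2, 0, 0, 39, -1], [-49.9, -25.4, -16.2, 0, 0, 40, -1], [-49.9, -25.4, -13, 0, 0, 40, -1], [-49.9, -25.4, -9.2, 0, 0, 40, -1], [-49.9, -25.4, -9.2, 0, 0, 40, -1], [-49.9, -25.4, -9.2, 0, 0, 40, -1]],
  ],
)

```text
time_s: 28.9
position: [0.6193, -0.1372, 0.1204]
tcp_rot: [[-0.0, 1.0, 0.001], [1.0, 0.0, -0.0], [-0.0, 0.001, -1.0]]
force: [-0.5, 0.1, -1.5]
opening: 0.334
grasp_force: 30.0
```

Run:
```python
from h import *
plan((.618,-.1375,.0325,0))
```

```text
[-0.02, -0.14, 8.79, 0.07, 0.02, 0.01]
```

Emit:
apply_moves(
  steps=[
    [[0, -0.1, 3, 0, 0, 0, -1], [0, -0.1, 5.5, 0, 0, 0, -1], [0, -0.1, 7.2, 0, 0, 0, -1], [0, -0.1, 8.2, 0, 0, 0, -1], [0, -0.1, 8.7, 0, 0, 0, -1], [0, -0.1, 8.7, 0, 0, 0, -1], [0, -0.1, 8.7, 0, 0, 0, -1], [0, -0.1, 8.7, 0, 0, 0, 0], [0, -0.1, 8.7, 0, 0, 0, 0.2], [0, -0.1, 8.7, 0, 0, 0, 0.3], [0, -0.1, 8.7, 0, 0, 0, 0.3], [0, -0.1, 8.7, 0, 0, 0, 0.3], [0, -0.1, 5, 0, 0, 0, 0.3], [0, -0.1, 0, 0, 0, 0, 0.3], [0, -0.1, -5, 0, 0, 0, 0.3], [0, -0.1, -10, 0, 0, 0, 0.3], [0, -0.1, -12, 0, 0, 0, 0.3], [0, -0.1, -12, 0, 0, 0, 0.3]],
  ],
)

```text
time_s: 31.15
position: [0.6185, -0.1378, 0.2417]
tcp_rot: [[0.0, 1.0, 0.004], [1.0, -0.0, -0.002], [-0.002, 0.004, -1.0]]
force: [0.8, 0.3, -0.9]
opening: 0.648
grasp_force: 0.0
```

Run:
```python
from h import *
a=bot.capture("scene");b=bot.capture("side")
cv2.imwrite("pics/c3.png",np.vstack([cv2.resize(a[200:380,230:550],(533,300),interpolation=cv2.INTER_CUBIC),cv2.resize(b[140:320,210:530],(533,300),interpolation=cv2.INTER_CUBIC)]))
```

```text
(no output)
```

View pics/c3.png

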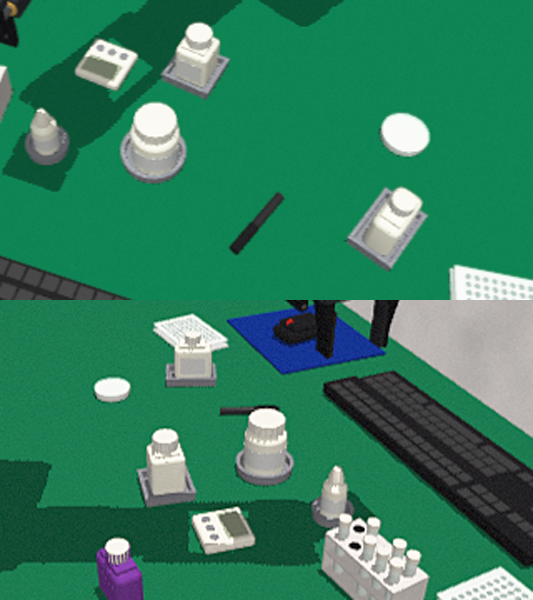

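All four bottles stand upright in their trays: dropper (43,135), round (153,140), square (197,55) and oblong (390,225) in the upper crop. I'll do a quick numeric check of the cap tops before handing in.

Run:
```python
from h import *
m=bot.camera_model("scene")
for n,px,z,t in(("drop",(43,113),.074,(.618,-.1375)),("round",(155,117),.08,(.585,-.015)),("sq",(200,33),.082,(.4478,-.0085)),("obl",(405,197),.08,(.587,.26))):
    q=ray(m,(230+px[0]/1.6656,200+px[1]/1.6667),z)[:2]; print(n,q.round(4),((q-t)*1000).round(1))
```

```text
drop [ 0.6193 -0.1355] [1.3 2. ]
round [ 0.584  -0.0148] [-1.   0.2]
sq [ 0.4498 -0.0062] [2.  2.3]
obl [0.5868 0.2601] [-0.2  0.1]
```

All are within 3 mm of their tray centres.

```bash
python3 -c "
from rig import bot
print(bot.hand_in())"
```

```text
the job is handed in; nothing more can be done
None
```

I handed the job in with all four bottles standing upright in their matching trays, measured within about 3 mm of the tray centres. The rack, plate stack and look-alikes were not touched, and the robot's clock read about 31 s. The hand-in gave no verdict.

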